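# Hold-to-toast: roll in, lever to the third click

## Task

Take the larger square roll half (the 90 mm one) out of the wooden rack, lower it into the toaster's slot until it stands on the bread lift, and let go of it. Then press the toaster's lever down with the fingers past its first two clicks to the third click, short of its end stop, and keep it there: the lever has no latch and springs back, so finish while still holding it down at the third click. Leave everything else where it stands.

Things in the scene. Friction and masses are not known exactly. Their poses are not given: they have to be found in the camera images.
- roll_center (a point): the centre of the larger square roll half, 90 wide (its x) x 24 thick (its y) x 90 mm high (its z, up), 50 to 100 g, crusty and rigid. It stands on edge on the rack's 8 mm base, between low rails that reach 20 mm above that base, in one of three places 75 mm apart along the rack; the other two hold a taller and a smaller piece. Pinch it across its thickness from above, on its upper 35 mm.
- slot (a point): centre of the mouth of the toaster's slot, in its flat top 170 mm above the table. The slot is 120 mm long (x of this frame) and 36 mm wide (y); z is up. The toaster is fixed, 240 x 130 mm. The bread lift lies 45 mm below the mouth while the lever is up, so a seated roll stands with its centre level with the mouth and 45 mm sticking out; it goes down with the lever.
- lever_top (a point): centre of the top face of the black lever tab, which sticks out of the end of the toaster at the -x end of the slot. The tab is 40 (x) x 48 (y) x 14 mm; its axes are those of the slot. This point lies 155 mm from the slot's centre along -x of the slot, 35 mm out from the end face, 158 mm above the table while the lever is up, and moves straight down with the lever.
- lever (a joint): how far the lever is pressed down, in m: 0 up, first click at 0.012, second at 0.024, third at 0.036, hard stop at 0.050. It is spring-returned: about 6 N starts it and about 9 N holds it at the third click; about 3 N more is needed just before, and 3 to 4 N less just after, the tops of the bumps at 0.006, 0.018, 0.030 and 0.042 between the clicks. Let go, it jumps back up from any click.
- rack: the fixed wooden toast rack, 90 x 250 mm, 28 mm high; origin under its centre, y along the row of three places at -75, 0 and 75 mm
- tall_slice: the taller round-topped slice, 80 wide x 110 high x 24 mm, standing in the rack; origin under its centre. To be left alone.
- small_roll: the smaller square roll half, 55 x 55 x 24 mm, standing in the rack; origin under its centre. To be left alone.
- jar: a jam jar, 68 mm across, 85 mm high; origin under its centre. To be left alone.
- tongs: steel bread tongs lying flat, about 205 mm long, 20 mm high; origin under the middle. To be left alone.
- mug: a white mug, 80 mm across, 90 mm high; origin under its centre. To be left alone.
- butter_dish: a low white butter dish, 100 x 70 mm, 47 mm high; origin under its centre. To be left alone.
- price_stand: a small wooden stand with a blank slate, 120 mm wide, 102 mm high; origin under its centre. To be left alone.
- plate: a white plate, 160 mm across, with a roll on it, 62 mm high in all; origin under its centre. To be left alone.
Mind the look-alikes: they are no part of the job. Leave any green or purple look-alike of the part that bears roll_center alone.

How it is judged (in metres and radians):
On the way, in this order (a step that is already met when the one before it is completed fails the run):
1. the roll stands on the lift in the slot, let go, with the lever still up (x of roll_center in the frame of slot between -0.02 and 0.02 m and y of roll_center in the frame of slot between -0.012 and 0.012 m and angle between roll_center's own z axis and vertical below 0.3 rad and contact force between each of the arm, the fingers and roll below 0.1 N and z of roll_center in the frame of slot between -0.012 and 0.012 m and value of joint lever below 0.004 m and linear speed of roll below 0.03 m/s), for 0.2 s.
2. the lever is held by the fingers at the third click with the roll down in the slot (x of roll_center in the frame of slot between -0.02 and 0.02 m and y of roll_center in the frame of slot between -0.012 and 0.012 m and angle between roll_center's own z axis and vertical below 0.3 rad and contact force between each of the arm, the fingers and roll below 0.1 N and z of roll_center in the frame of slot between -0.048 and -0.022 m and value of joint lever between 0.031 and 0.041 m and contact force between the fingers and lever above 3 N), for 0.3 s.
At the end, for the whole second after the job is handed in: Through the last second the fingers hold the lever (over 3 N) between 31 and 41 mm down, which is the third click, and still; the roll, let go, stands down in the slot (centre 22 to 48 mm below the mouth, within 20 mm along and 12 mm across, tilted under 0.3 rad) (all of step 2 and velocity of joint lever between -0.01 and 0.01 m/s); the arm keeps its last pose, push and grip.
It fails at once if another piece of bread in the rack moved more than 30 mm (distance of any of tall_slice, small_roll from where it was at the start of the episode above 0.03 m).
It fails at once if something else on the counter moved more than 30 mm (distance of any of jar, tongs, mug, butter_dish, price_stand, plate from where it was at the start of the episode above 0.03 m).
It also fails if it takes over 54 s, if anything falls off the work surface, if the arm or the gripper's body presses on something with over 40 N, if the wrist force passes 120 N, or if a joint passes its speed limit or range.

## Robot

A 6-joint arm with a two-finger parallel gripper is mounted at the origin on the work surface. World frame = base frame: x ahead of the robot, y to its left, z up, the work surface at z = 0. Lengths are in mm, angles in rad, forces in N, time in s.
With the tool pointing down it reaches from about 350 to 925 mm from the base axis. Payload 6.4 kg.
Tool frame: the origin (TCP) lies between the finger pads; the fingertips stand r.tip_extent ahead of it and the grasp point (between the pads) lies 3 mm ahead of it (r.tip_extent is the distance from the TCP to the fingertips, in mm); z points along the fingers, y is the direction in which the jaws open and shut (so a half turn about z gives the same grasp; the last joint's range is limited). The gripper opens to 85 mm and grips with 20 to 120 N. Pads are 22 mm wide; open, the fingers measure 114 mm over their backs; the gripper's body (76 mm by 85 mm) begins 54 mm behind the grasp point. The pads swing forward as they close: fully open they stand 13 mm farther back than shut.
Start: joints at [-1.513, 0.245, 1.558, -0, 1.339, -0.174], TCP at [149.328, -632.626, 253.29] pointing down, gripper open.
Joint ranges: [-3.13, 3.13], [-1.02, 2.26], [0.13, 2.54], [-0.95, 4.09], [0.21, 2.88], [-2.74, 2.74]. Speed limits (rad/s): [2.57, 2.57, 3.14, 3.14, 3.14, 3.14].

## Interface

Orientations are given as a rotation vector (axis times angle).
In Python, from rig import r, imaging, spotter gives the robot as it stands.
- The arm moves only by the shell command python3 -m jog 'ROWS' [FORCE]. ROWS is JSON, a list of rows, each a list of 7 numbers: the shift along the world's x, y, z in m, then the turn, a rotation vector about the world's x, y, z in degrees, then the closure, from 0 (fully open) to 1 (shut). A call has exactly 10 rows; each row is the pose to reach, as a shift and turn from the pose commanded when the call began; what a row does not reach only later rows make up. A row lasts 1/12 s, in which the tool goes at most 41.7 mm and 7.16 degrees, less where a joint would pass 70% of its speed; a pose out of reach is approached as far as the arm can. A call with a gripper value outside its range is refused whole. The fingers move at their own pace and stop on an object; FORCE is the grip in N (left out, the last holds). Time passes only in rows, so rows that repeat a pose let the fingers close, or fill a call up. It gives the time, the measured TCP pose, the force and the opening at its end, in the units of the state.
- r.sense(): the state, without advancing time (a new reading comes with each control period).
- imaging.snapshot(name): name is "scene" or "side" or "wrist"; returns (picture, depth): 400x640x3 uint8, red, green, blue; 400x640 float32, mm along the optical axis (not along the pixel's ray), 0 where there is no reading.
- imaging.camera_model(name): a dict with "K" (3x3 intrinsics, pixels), "pose" (4x4, takes a point from camera to world coordinates); the wrist camera has in their place "hand_eye" (4x4, takes a point from camera to tool coordinates, whose origin is the TCP and whose axes are the flange's). Camera axes: x right, y down, z forward; pixel columns grow to the right and rows downward; lengths in mm; the calibration is good to about 2 mm. The wrist camera is an equidistant fisheye: a pixel r from the principal point sees the ray r / f radians off the axis. A picture is of the moment at which its call begins: read the wrist's pose just before it. camera_model takes no time and is no camera call.
- r.job_done(): hands the job in, once; it reports no verdict.
Trained networks look in the newest picture that a camera, given by its name, has taken for a name from the list of things; names that differ only in an ending like _2 or _b are one class to them, and where a whole thing is asked for, a point or a joint stands for the part that bears it (a point fixed in the world has none). Each returns a list of dicts, best first, with "p" (0 to 1); they miss things now and then, are a little off and sometimes report something else, mostly with a low value. They report only what shows in the picture. A call takes as long as a camera call. They do not tell look-alikes from the thing itself.
- spotter.look_for(camera, thing): "rect" ([left, top, right, bottom] in pixels, round what is visible of it).
The state is a dict: "time_s": time; "joint_positions": joint angles; "qvel": joint speeds; "effort": joint torques, N m; "eef_pos": TCP position; "tcp_rot": TCP orientation; "contact_force": force on the tool from outside, world axes, zero at the start; "moment": the same for the moment, N m; "finger_gap": opening from 0.0 (shut) to 1.0 (fully open).
Only numpy, scipy, OpenCV 4.12 (cv2) and the standard library are available. Lean on these libraries where they do the work, as an engineer would, in place of code of your own. Each camera call takes 0.05 s, during which the arm holds its last target.

## Working session

There is one attempt and no reset: what is moved stays moved. The work goes in short steps, Python scripts to look and compute and a shell command to move; the robot and the scene stay as the last step left them, time stands still between calls to the robot, and variables do not carry over. Pictures are saved under pics/ and viewed, and the job is handed in when it is done.

```bash
ls; mkdir -p pics; python3 - <<'E'
from rig import r, imaging, spotter
import cv2
s=r.sense(); print(s, r.tip_extent)
for n in ("scene","side","wrist"):
    p,d=imaging.snapshot(n); cv2.imwrite(f"pics/{n}0.png",p[:,:,::-1])
    import numpy as np; np.save(f"pics/{n}0d.npy",d)
    m=imaging.camera_model(n); print(n,{k:np.round(v,3).tolist() if not isinstance(v,str) else v for k,v in m.items()})
    for t in ("roll_center","lever","rack","small_roll","tall_slice"):
        print(t,[(x['rect'],round(x['p'],2)) for x in spotter.look_for(n,t)[:4]])
E
```

```text
pics
{'time_s': 0.0, 'joint_positions': array([-1.51308836e+00,  2.45830729e-01,  1.55903395e+00, -6.85979771e-06,
        1.33872553e+00, -1.74100119e-01]), 'qvel': array([ 3.64338585e-06,  1.66941933e-04, -9.69258819e-05, -8.31665152e-04,
        6.05878014e-04, -1.11349142e-03]), 'effort': array([ 1.85318600e-04, -4.29505599e+01, -3.26127613e+01, -1.11542197e-04,
        5.33272483e-03, -3.58269148e-06]), 'eef_pos': array([ 149.30254595, -632.07570652,  252.15892594]), 'tcp_rot': array([-3.11853311e+00, -3.63080387e-01, -1.71926405e-04]), 'contact_force': array([ 0.48911347, -1.72273768, -0.76958762]), 'moment': array([0.04412389, 0.04020433, 0.00815918]), 'finger_gap': 0.9992767968808028} 22.0
scene {'K': [[414.42, 0.0, 316.712], [0.0, 414.42, 198.569], [0.0, 0.0, 1.0]], 'pose': [[-0.49, 0.654, -0.576, 1240.937], [0.871, 0.381, -0.309, 334.057], [0.017, -0.653, -0.757, 1060.282], [0.0, 0.0, 0.0, 1.0]]}
roll_center [([415.1, 191.6, 450.3, 223.5], 0.91), ([396.4, 226.7, 413.2, 273.2], 0.81), ([313.7, 214.8, 350.8, 240.9], 0.72)]
lever [([297.3, 172.1, 312.1, 184.4], 0.49)]
rack [([
[... 421 characters left out ...]

roll_center [([327.9, 263.6, 343.1, 308.7], 0.85), ([292.4, 203.6, 306.7, 239.7], 0.55)]
lever [([328.3, 160.8, 342.2, 184.0], 0.46)]
rack [([240.9, 247.9, 304.3, 307.3], 0.65)]
small_roll [([253.5, 269.8, 276.2, 287.7], 0.91), ([230.2, 309.6, 280.3, 367.1], 0.53), ([309.3, 142.6, 352.2, 211.1], 0.47)]
tall_slice [([373.8, 194.5, 404.7, 215.9], 0.69), ([270.4, 223.3, 299.7, 256.1], 0.61), ([253.6, 266.9, 280.1, 291.5], 0.57)]
wrist {'K': [[309.707, 0.0, 320.591], [0.0, 309.707, 198.686], [0.0, 0.0, 1.0]], 'hand_eye': [[0.001, -0.965, -0.263, 67.157], [1.0, 0.001, 0.0, -0.897], [-0.0, -0.263, 0.965, -119.955], [0.0, 0.0, 0.0, 1.0]]}
roll_center []
lever []
rack []
small_roll []
tall_slice []
```

View pics/scene0.png

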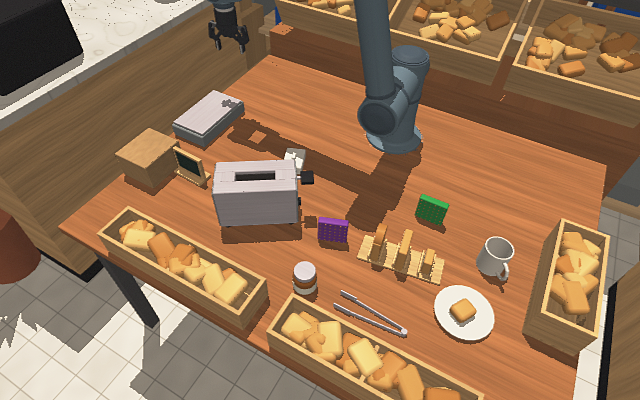

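View pics/side0.png

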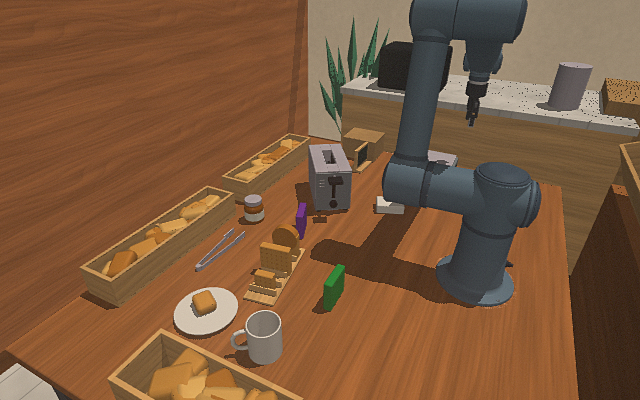

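```bash
python3 - <<'E'
import cv2
a=cv2.imread("pics/scene0.png")[140:300,270:470]; cv2.imwrite("pics/scene0c.png",cv2.resize(a,None,fx=4,fy=3.7,interpolation=cv2.INTER_CUBIC)[:600,:800])
a=cv2.imread("pics/side0.png")[130:320,220:420]; cv2.imwrite("pics/side0c.png",cv2.resize(a,None,fx=3.1,fy=3.1,interpolation=cv2.INTER_CUBIC)[:600,:800])
E
```

```text
(no output)
```

View pics/scene0c.png

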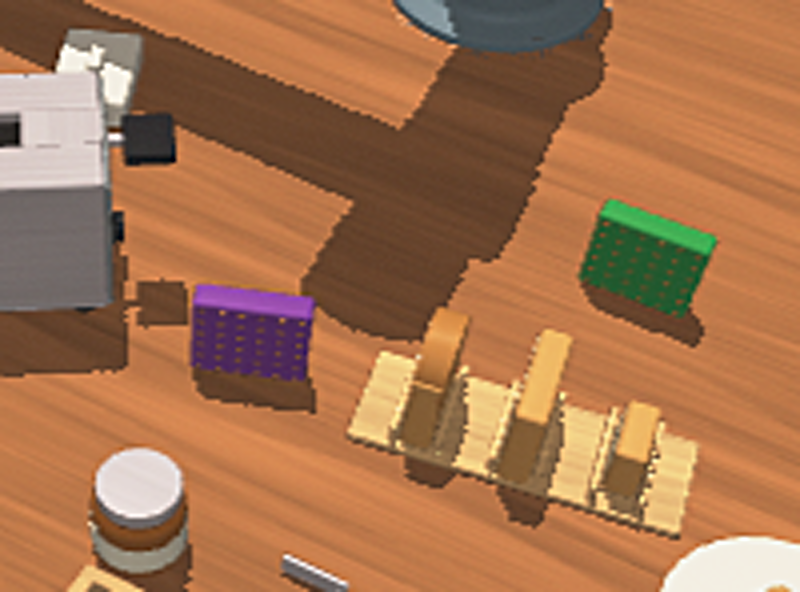

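View pics/side0c.png

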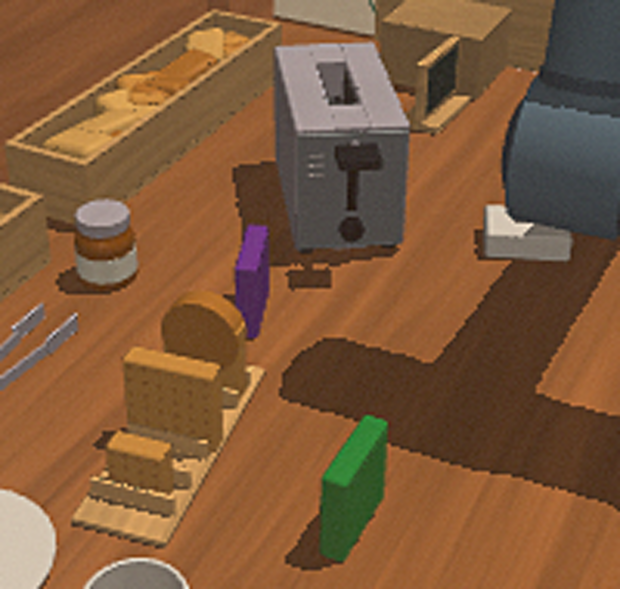

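The larger roll half is in the middle rack place (scene px ~405,250, side px ~275,257). The round slice and small roll are on either side of it. The green and purple blocks are the look-alikes. The lever tab is at scene px ~307,177. Next I'll measure these from depth.

```bash
cat > h.py <<'E'
import numpy as np, cv2
from rig import r, imaging, spotter
def cloud(n,d):
    m=imaging.camera_model(n);K=m["K"];T=np.array(m["pose"])
    v,u=np.mgrid[:400,:640]
    P=np.stack([(u-K[0][2])/K[0][0]*d,(v-K[1][2])/K[1][1]*d,d],-1)
    W=P@T[:3,:3].T+T[:3,3]; W[d<=0]=np.nan
    return W
def rect(W,rc,zlo,zhi,name):
    l,t,R,b=map(int,rc)
    P=W[t:b,l:R].reshape(-1,3); P=P[(P[:,2]>zlo)&(P[:,2]<zhi)]
    print(name,len(P),cv2.minAreaRect(P[:,:2].astype(np.float32)),'mean',P.mean(0).round(1),'z med',np.median(P[:,2]).round(1))
    return P
E
python3 - <<'E'
from h import *
for n,rs in (("scene",dict(roll=(394,222,416,276,86,110),toaster=(205,150,302,230,160,182),lever=(300,166,318,190,140,168),rack=(355,228,448,284,4,40),tall=(366,218,390,266,60,130),small=(416,242,436,276,50,75),jar=(290,258,320,300,60,95),purp=(316,212,352,246,40,110),green=(414,190,452,226,40,110))),
 ("side",dict(roll=(258,238,296,272,88,110),toaster=(300,140,358,175,160,182),lever=(326,172,346,186,148,168),rack=(238,246,306,310,4,40)))):
    W=cloud(n,np.load(f"pics/{n}0d.npy"))
    for k,v in rs.items(): rect(W,v[:4],v[4],v[5],n+' '+k)
E
```

```text
scene roll 237 ((521.1436157226562, 236.57786560058594), (90.0790786743164, 24.715492248535156), 8.260492324829102) mean [524.1 236.9  97.5] z med 97.9
scene toaster 2519 ((573.332275390625, -227.52874755859375), (135.24755859375, 263.18194580078125), 33.51961898803711) mean [ 582.8 -230.3  169.7] z med 170.2
scene lever 180 ((493.8470458984375, -103.56307983398438), (50.464454650878906, 39.32322311401367), 30.746559143066406) mean [ 495.9 -102.8  157.6] z med 158.0
scene rack 1852 ((500.56134033203125, 236.0928955078125), (201.5469207763672, 295.6631774902344), 29.067148208618164) mean [525.4 241.2  12.3] z med 9.0
scene tall 269 ((532.517333984375, 162.28594970703125), (80.3874282836914, 24.632266998291016), 8.268876075744629) mean [547.7 165.8 101.1] z med 107.7
scene small 157 ((509.0037536621094, 310.3636474609375), (58.72351837158203, 24.436975479125977), 9.38327407836914) mean [513.3 310.6  61.7] z med 62.4
scene jar 503 ((766.154541015625, 45.22080612182617), (120.64706420898438, 60.8701171875), 26.508695602416992) mean [754.2  37.3  82.8] z med 85.0
scene purp 477 ((555.5977
[... 200 characters left out ...]
1328, 29.943166732788086), 89.5894546508789) mean [334.5 257.3  73.6] z med 77.5
side roll 230 ((523.6376953125, 223.08917236328125), (87.08865356445312, 74.80398559570312), 19.28446388244629) mean [515.8 241.7  95.4] z med 96.1
side toaster 939 ((574.9913330078125, -228.30340576171875), (129.18325805664062, 244.5952606201172), 33.458736419677734) mean [ 567.2 -214.6  168.1] z med 168.5
side lever 202 ((489.9150085449219, -112.73709106445312), (67.75836181640625, 64.28450775146484), 33.51780700683594) mean [ 495.7 -114.8  156.6] z med 156.5
side rack 1200 ((511.9931945800781, 256.0421142578125), (205.08737182617188, 224.56927490234375), 36.791378021240234) mean [499.9 286.   16.7] z med 12.4
```

```bash
python3 -m jog '[[0.027,0.029,0.008,0,0,0,0],[0.054,0.058,0.016,0,0,0,0],[0.081,0.087,0.024,0,0,0,0],[0.108,0.116,0.032,0,0,0,0],[0.135,0.145,0.04,0,0,0,0],[0.162,0.174,0.048,0,0,0,0],[0.189,0.203,0.056,0,0,0,0],[0.216,0.232,0.064,0,0,0,0],[0.243,0.261,0.072,0,0,0,0.2],[0.27,0.29,0.08,0,0,0,0.4]]' 40; python3 -m jog '[[0.01,0.035,0,0,0,0,0.4],[0.02,0.07,0,0,0,0,0.4],[0.03,0.105,0,0,0,0,0.4],[0.04,0.14,0,0,0,0,0.4],[0.05,0.17,0,0,0,0,0.4],[0.05,0.20,0,0,0,0,0.4],[0.05,0.20,0,0,0,0,0.4],[0.05,0.20,0,0,0,0,0.4],[0.05,0.20,0,0,0,0,0.4],[0.05,0.20,0,0,0,0,0.4]]'
python3 - <<'E'
from h import *
s=r.sense();print(s['eef_pos'],s['tcp_rot'],s['qvel'].max(),s['finger_gap'])
p,d=imaging.snapshot("wrist"); cv2.imwrite("pics/wrist1.png",p[:,:,::-1]); np.savez("pics/wrist1.npz",d=d,p=s['eef_pos'],rv=s['tcp_rot'],img=p)
E
```

```text
time_s: 1.73
eef_pos: [420.3, -341.0, 334.0]
tcp_rot: [3.12, 0.363, 0.001]
contact_force: [0.3, -1.2, -0.0]
finger_gap: 0.747
time_s: 2.57
eef_pos: [469.3, -143.5, 333.3]
tcp_rot: [3.12, 0.361, 0.0]
contact_force: [-1.0, 0.4, -0.5]
finger_gap: 0.601
[ 469.25565366 -143.54668403  333.34958157] [3.12046574e+00 3.61204699e-01 3.49737620e-05] 0.002305425702431212 0.6009030589405154
```

View pics/wrist1.png

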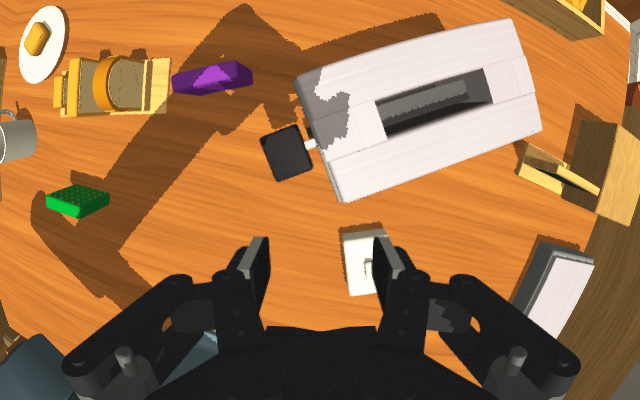

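The wrist picture shows the slot mouth at px (375–493, 67–138), the lever tab at px ~(287,152) and the toaster top clearly. I'll map all three.

```bash
cat >> h.py <<'E'
from scipy.spatial.transform import Rotation as Ro
def wray(u,v,pos,rv):
    m=imaging.camera_model("wrist");K=np.array(m["K"]);H=np.array(m["hand_eye"])
    x=(np.asarray(u,float)-K[0,2])/K[0,0];y=(np.asarray(v,float)-K[1,2])/K[1,1]
    th=np.hypot(x,y);k=np.where(th>1e-9,np.sin(th)/np.maximum(th,1e-9),1)
    dc=np.stack([x*k,y*k,np.cos(th)],-1)
    R=Ro.from_rotvec(rv).as_matrix()
    o=R@H[:3,3]+pos
    return o,dc@(R@H[:3,:3]).T,dc
def wplane(u,v,z,pos,rv):
    o,d,_=wray(u,v,pos,rv); t=(z-o[2])/d[...,2]; return o+d*t[...,None]
def wcloud(dep,pos,rv):
    v,u=np.mgrid[:400,:640]; o,d,dc=wray(u,v,pos,rv)
    W=o+d*(dep/dc[...,2])[...,None]; W[dep<=0]=np.nan; return W
E
python3 - <<'E'
from h import *
f=np.load("pics/wrist1.npz");W=wcloud(f['d'],f['p'],f['rv'])
P=rect(W,(290,5,550,210),162,180,'top'); Z=W[...,2]
L=rect(W,(250,115,325,190),148,162.5,'lever')
m=((Z>162)&(Z<180)).astype(np.uint8); m[:, :290]=0; m[:, 550:]=0; m[210:]=0
# hole
pp=wplane([375,486,493,388],[101,67,100,138],170,f['p'],f['rv']);print(pp.round(1),pp.mean(0))
c,h=cv2.findContours(m,cv2.RETR_CCOMP,cv2.CHAIN_APPROX_NONE)
for i,x in enumerate(c):
    if len(x)>60:
        q=wplane(x[:,0,0],x[:,0,1],170,f['p'],f['rv'])[:,:2].astype(np.float32)
        print(h[0][i][3],len(x),x[:,0].min(0),x[:,0].max(0),cv2.minAreaRect(q))
q=wplane([262,300,312,277],[140,124,170,181],158,f['p'],f['rv']);print(q.round(1),q.mean(0))
R=wcloud(f['d'],f['p'],f['rv']);rect(R,(75,50,150,120),85,125,'tall')
E
```

```text
top 25296 ((578.2548828125, -231.13687133789062), (130.96441650390625, 248.17034912109375), 33.73291778564453) mean [ 570.4 -216.6  168.9] z med 169.1
lever 2130 ((496.56072998046875, -107.9010238647461), (49.610107421875, 55.69143295288086), 35.68389129638672) mean [ 493.8 -104.3  157.1] z med 157.2
[[ 560.2 -172.2  170. ]
 [ 628.7 -273.8  170. ]
 [ 598.7 -289.8  170. ]
 [ 530.2 -192.5  170. ]] [ 579.43735571 -232.07172341  170.        ]
-1 675 [293  17] [542 202] ((577.1588745117188, -229.12185668945312), (128.99813842773438, 242.80433654785156), 33.80279541015625)
1 284 [374  68] [491 138] ((577.6726684570312, -229.08714294433594), (37.91510772705078, 118.59321594238281), 33.643375396728516)
[[ 500.   -77.6  158. ]
 [ 522.8 -110.1  158. ]
 [ 482.1 -131.2  158. ]
 [ 463.7 -100.1  158. ]] [ 492.16935706 -104.75618518  158.        ]
tall 1787 ((528.265380859375, 192.92601013183594), (89.74212646484375, 85.05992126464844), 10.393895149230957) mean [529.  177.3 101.6] z med 99.6
```

```bash
python3 -m jog '[[0.005,0.039,-0.005,0,0,-0.5,0.4],[0.010,0.078,-0.010,0,0,-1,0.4],[0.015,0.117,-0.02,0,0,-1.5,0.4],[0.020,0.156,-0.03,0,0,-2,0.4],[0.025,0.195,-0.04,0,0,-2.5,0.4],[0.030,0.234,-0.05,0,0,-3,0.4],[0.036,0.272,-0.06,0,0,-3.5,0.4],[0.042,0.31,-0.07,0,0,-4,0.4],[0.048,0.346,-0.08,0,0,-4.5,0.4],[0.052,0.379,-0.08,0,0,-5,0.4]]'
python3 -m jog '[[0,0,-0.01,0,0,0,0.4],[0,0,-0.03,0,0,0,0.4],[0,0,-0.04,0,0,0,0.4],[0,0,-0.04,0,0,0,0.4],[0,0,-0.04,0,0,0,0.4],[0,0,-0.04,0,0,0,0.4],[0,0,-0.04,0,0,0,0.4],[0,0,-0.04,0,0,0,0.4],[0,0,-0.04,0,0,0,0.4],[0,0,-0.04,0,0,0,0.4]]'
python3 - <<'E'
from h import *
s=r.sense();print(s['eef_pos'],s['tcp_rot'],s['finger_gap'],s['joint_positions'])
p,d=imaging.snapshot("wrist"); cv2.imwrite("pics/wrist2.png",p[:,:,::-1]); np.savez("pics/wrist2.npz",d=d,p=s['eef_pos'],rv=s['tcp_rot'],img=p)
W=wcloud(d,s['eef_pos'],s['tcp_rot'])
Q=W.reshape(-1,3);Q=Q[(abs(Q[:,0]-521)<60)&(abs(Q[:,1]-237)<30)&(Q[:,2]>90)&(Q[:,2]<105)]
print(len(Q),cv2.minAreaRect(Q[:,:2].astype(np.float32)),np.median(Q[:,2]))
E
```

```text
time_s: 3.45
eef_pos: [520.9, 237.3, 250.6]
tcp_rot: [3.133, 0.224, -0.006]
contact_force: [0.8, -1.1, -0.7]
finger_gap: 0.598
time_s: 4.28
eef_pos: [521.6, 236.3, 213.8]
tcp_rot: [-3.133, -0.227, -0.001]
contact_force: [-0.6, 0.3, 0.1]
finger_gap: 0.599
[521.56014247 236.32225299 213.84016278] [-3.13328059e+00 -2.26616649e-01 -1.41224540e-03] 0.5991888845015713 [ 2.27503622e-01  1.04103497e-01  1.79290942e+00 -1.40134013e-05
  1.24367176e+00  1.65390452e+00]
3127 ((521.1521606445312, 239.80921936035156), (88.8013687133789, 24.744346618652344), 8.321678161621094) 97.12055867713732
```

View pics/wrist2.png

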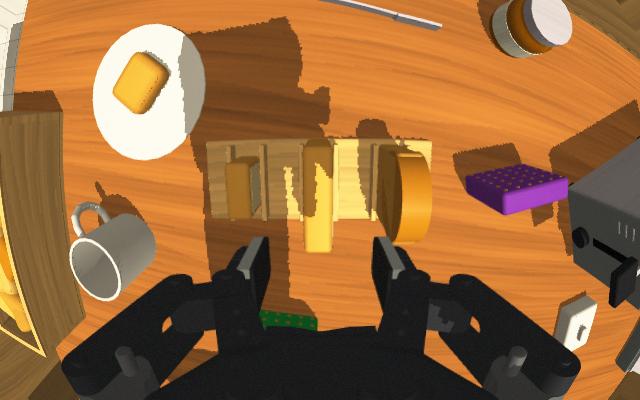

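The roll's top is at px (318,200), centred between the open fingers within about 2–3 mm. I'll go down and grip.

```bash
python3 -m jog '[[0,0.002,-0.015,0,0,0,0.4],[0,0.002,-0.03,0,0,0,0.4],[0,0.002,-0.045,0,0,0,0.4],[0,0.002,-0.06,0,0,0,0.4],[0,0.002,-0.075,0,0,0,0.4],[0,0.002,-0.09,0,0,0,0.4],[0,0.002,-0.105,0,0,0,0.4],[0,0.002,-0.12,0,0,0,0.4],[0,0.002,-0.129,0,0,0,0.4],[0,0.002,-0.129,0,0,0,0.4]]' && python3 -m jog '[[0,0,0,0,0,0,0.5],[0,0,0,0,0,0,0.6],[0,0,0,0,0,0,1],[0,0,0,0,0,0,1],[0,0,0,0,0,0,1],[0,0,0,0,0,0,1],[0,0,0,0,0,0,1],[0,0,0,0,0,0,1],[0,0,0,0,0,0,1],[0,0,0,0,0,0,1]]' 40
python3 - <<'E'
from h import *
s=r.sense();print(s['eef_pos'],s['tcp_rot'],s['finger_gap'])
for n in("wrist","scene"):
    p,d=imaging.snapshot(n); cv2.imwrite(f"pics/{n}3.png",p[:,:,::-1])
E
```

```text
time_s: 5.17
eef_pos: [519.8, 238.0, 82.1]
tcp_rot: [3.133, 0.227, -0.007]
contact_force: [-0.1, -0.2, -0.4]
finger_gap: 0.603
time_s: 6.0
eef_pos: [522.3, 238.6, 85.6]
tcp_rot: [-3.133, -0.227, -0.004]
contact_force: [0.4, 0.3, 5.9]
finger_gap: 0.275
[522.28828544 238.62338211  85.60858481] [-3.13299856 -0.22684582 -0.00357992] 0.2751543020595304
```

View pics/wrist3.png

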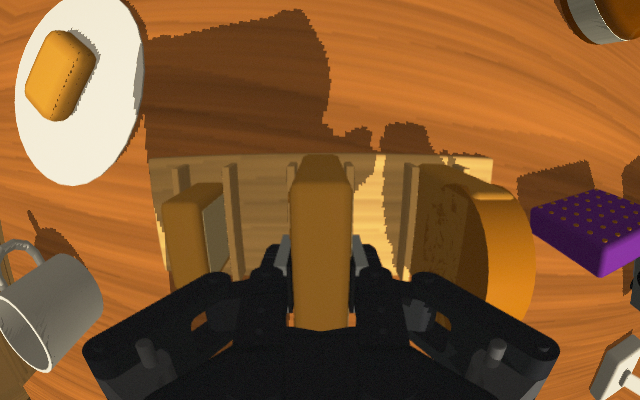

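The pads hold the roll across its thickness (gap ≈ 23.4 mm). Lifting.

```bash
python3 -m jog '[[0,0,0.01,0,0,0,1],[0,0,0.03,0,0,0,1],[0,0,0.05,0,0,0,1],[0,0,0.075,0,0,0,1],[0,0,0.1,0,0,0,1],[0,0,0.125,0,0,0,1],[0,0,0.15,0,0,0,1],[0,0,0.175,0,0,0,1],[0,0,0.19,0,0,0,1],[0,0,0.19,0,0,0,1]]' && python3 - <<'E'
from h import *
s=r.sense();print(s['eef_pos'],s['tcp_rot'],s['finger_gap'],s['contact_force'])
for n in("wrist","scene"):
    p,d=imaging.snapshot(n); cv2.imwrite(f"pics/{n}4.png",p[:,:,::-1]); np.savez(f"pics/{n}4.npz",d=d)
W=cloud("scene",d).reshape(-1,3)
Q=W[(abs(W[:,0]-521)<60)&(abs(W[:,1]-238)<16)&(W[:,2]>150)&(W[:,2]<330)]
for z in range(170,330,10):
    k=Q[(Q[:,2]>=z)&(Q[:,2]<z+10)]
    if len(k): print(z,len(k),k.min(0).round(),k.max(0).round())
E
```

```text
time_s: 6.93
eef_pos: [522.8, 238.8, 278.9]
tcp_rot: [-3.132, -0.227, -0.012]
contact_force: [0.8, 0.2, -0.6]
finger_gap: 0.274
[522.83953491 238.76961253 278.9338228 ] [-3.13220365 -0.22688771 -0.01151313] 0.2735692301192969 [ 0.7662431   0.1843104  -0.56518112]
200 18 [559. 231. 201.] [564. 254. 210.]
210 23 [558. 231. 210.] [566. 254. 219.]
220 27 [559. 231. 221.] [566. 253. 230.]
230 22 [559. 230. 231.] [566. 254. 239.]
240 25 [561. 230. 240.] [565. 253. 250.]
250 27 [533. 223. 250.] [565. 254. 259.]
260 38 [528. 222. 260.] [567. 254. 270.]
270 36 [528. 222. 270.] [566. 254. 280.]
280 195 [491. 223. 280.] [566. 253. 290.]
290 57 [498. 222. 290.] [566. 254. 297.]
300 9 [528. 222. 300.] [539. 254. 309.]
310 5 [530. 223. 310.] [536. 252. 314.]
320 17 [529. 222. 321.] [540. 254. 329.]
```

View pics/wrist4.png

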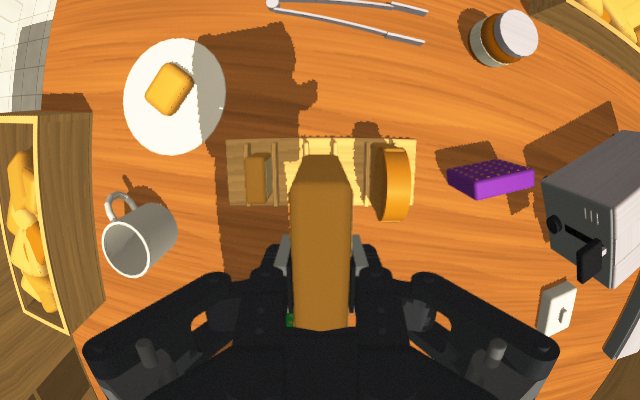

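View pics/scene4.png

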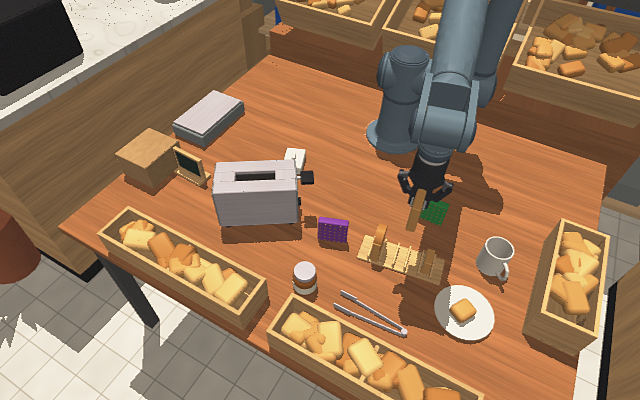

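```bash
python3 -m jog '[[0.003,-0.015,0.005,0,0,-3,1],[0.006,-0.04,0.01,0,0,-7,1],[0.01,-0.075,0.01,0,0,-12,1],[0.014,-0.11,0.01,0,0,-17,1],[0.018,-0.145,0.01,0,0,-22,1],[0.022,-0.18,0.01,0,0,-27,1],[0.026,-0.215,0.01,0,0,-32,1],[0.03,-0.25,0.01,0,0,-37,1],[0.034,-0.285,0.01,0,0,-42,1],[0.038,-0.32,0.01,0,0,-47,1]]' && python3 -m jog '[[0.005,-0.035,0,0,0,-5,1],[0.009,-0.07,0,0,0,-9,1],[0.013,-0.1,0,0,0,-13,1],[0.016,-0.125,0,0,0,-16,1],[0.018,-0.14,0,0,0,-17.6,1],[0.018,-0.147,0,0,0,-17.6,1],[0.018,-0.147,0,0,0,-17.6,1],[0.018,-0.147,0,0,0,-17.6,1],[0.018,-0.147,0,0,0,-17.6,1],[0.018,-0.147,0,0,0,-17.6,1]]' && python3 - <<'E'
from h import *
s=r.sense();print(s['eef_pos'],s['tcp_rot'],s['finger_gap'],s['contact_force'],s['joint_positions'])
for n in("wrist","scene","side"):
    s=r.sense();p,d=imaging.snapshot(n); cv2.imwrite(f"pics/{n}5.png",p[:,:,::-1]); np.savez(f"pics/{n}5.npz",d=d,p=s['eef_pos'],rv=s['tcp_rot'])
E
```

```text
time_s: 7.87
eef_pos: [558.1, -83.0, 281.6]
tcp_rot: [-2.962, 1.048, 0.007]
contact_force: [0.8, 0.3, -0.3]
finger_gap: 0.273
time_s: 8.7
eef_pos: [577.4, -227.2, 284.3]
tcp_rot: [-2.771, 1.48, 0.0]
contact_force: [-1.6, -0.1, -1.4]
finger_gap: 0.278
[ 577.38501263 -227.20930191  284.2917076 ] [-2.77102626e+00  1.47972403e+00  3.23682802e-04] 0.2777630026243074 [-1.57934203 -0.14586591 -1.42448439] [-5.57467304e-01  1.53033399e-01  1.60679354e+00  2.17889387e-04
  1.38198662e+00  1.99423829e+00]
```

View pics/wrist5.png

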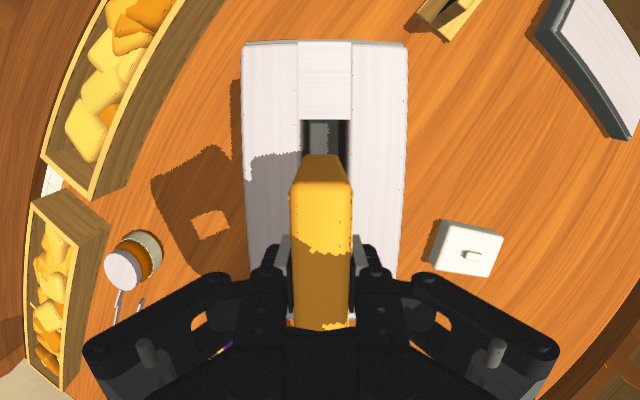

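View pics/scene5.png

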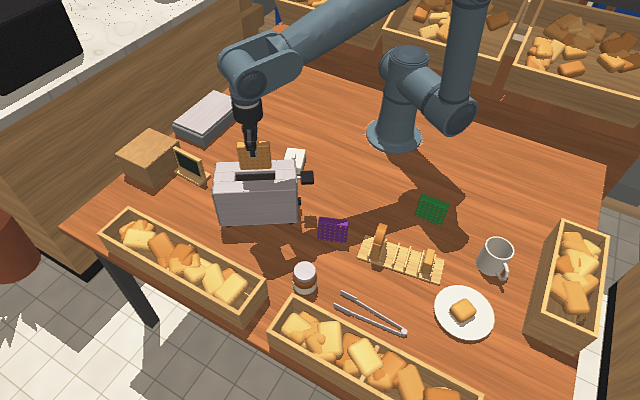

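View pics/side5.png

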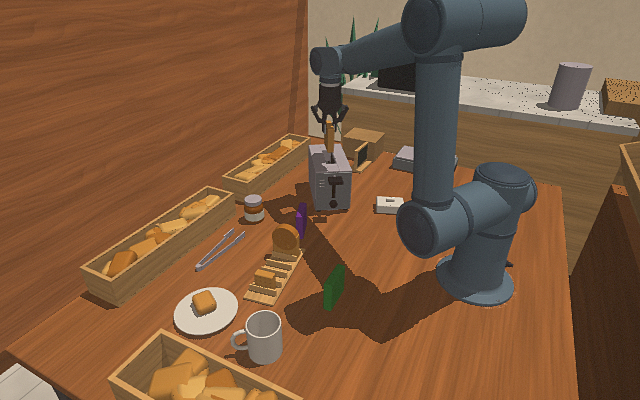

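```bash
python3 - <<'E'
from h import *
f=np.load("pics/wrist5.npz");W=wcloud(f['d'],f['p'],f['rv'])
R=Ro.from_rotvec(f['rv']).as_matrix()
T=(W-f['p'])@R   # tool coords
Z=W[...,2]
for row in (110,125,135,145):
    t=T[row];z=Z[row]
    u=np.where((z>160)&(z<180))[0]; 
    lo=[c for c in range(260,400) if z[c]<155]
    print(row,'top y',t[u,1].min().round(1),t[u,1].max().round(1),'hole cols',(lo[0],lo[-1]) if lo else None, 'edge y',(t[lo[0]-1,1].round(1),t[lo[-1]+1,1].round(1)) if lo else None, T[row,320].round(1))
for row in (190,200,220,250):
    u=[c for c in range(270,370) if 285<Z[row,c]<310]
    print(row,u[0],u[-1],T[row,u[0]].round(1),T[row,u[-1]].round(1),'world z',Z[row,u].mean().round(1)) if u else None
# far end of the hole in tool x
c=326; col=[(rw,T[rw,c].round(1).tolist(),Z[rw,c].round(0)) for rw in range(112,160,4)]; print(col)
c=imaging
# far toaster end
print([(rw,T[rw,325].round(1).tolist()) for rw in range(36,50,2)])
S=cloud("scene",np.load("pics/scene5.npz")['d']);Q=((S-f['p'])@R)
m=(S[...,2]>195)&(S[...,2]<299)&(abs(Q[...,0])<60)&(abs(Q[...,1])<20)
q=Q[m];print('scene roll tool x',np.percentile(q[:,0],[1,50,99]).round(1),'y',np.percentile(q[:,1],[1,5,50,95,99]).round(1),'zmin',S[m][:,2].min())
E
```

```text
110 top y -61.8 65.7 hole cols None edge y None [ 70.7  -1.4 117.1]
125 top y -61.7 65.4 hole cols (303, 344) edge y (np.float64(-15.5), np.float64(18.4)) [ 58.   -1.4 160.1]
135 top y -63.0 65.5 hole cols (304, 344) edge y (np.float64(-14.9), np.float64(18.4)) [ 48.9  -1.4 160.5]
145 top y -61.8 66.4 hole cols (304, 344) edge y (np.float64(-14.9), np.float64(18.6)) [ 39.9  -1.4 159.2]
190 289 352 [ 38.7 -12.7  -8. ] [38.8 10.7 -8.6] world z 295.3
200 288 353 [ 34.3 -13.4  -6.2] [34.3 11.5 -6.2] world z 295.4
220 290 352 [ 26.9 -12.7  -8.1] [26.8 11.1 -8. ] world z 295.6
250 291 361 [ 14.  -12.7  -7.6] [10.9 16.2 -1. ] world z 295.3
[(112, [69.1, 3.2, 115.5], np.float64(169.0)), (116, [66.1, 3.2, 115.5], np.float64(169.0)), (120, [61.3, 5.8, 261.1], np.float64(23.0)), (124, [58.9, 4.0, 159.2], np.float64(125.0)), (128, [55.3, 4.0, 159.7], np.float64(125.0)), (132, [51.7, 4.0, 159.3], np.float64(125.0)), (136, [48.0, 4.0, 160.0], np.float64(124.0)), (140, [44.4, 4.0, 159.8], np.float64(124.0)), (144, [40.8, 4.0, 159.5], np.float64(125.0)), (148, [37.1, 4.0, 159.8], np.float64(125.0)), (152, [33.4, 4.1, 160.4], np.float64(124.0)), (156, [41.8, 2.4, 66.2], np.float64(218.0))]
[(36, [172.9, 4.8, 283.4]), (38, [170.0, 4.8, 283.3]), (40, [126.7, 2.4, 122.2]), (42, [123.7, 2.4, 116.5]), (44, [122.1, 2.4, 116.7]), (46, [120.4, 2.4, 116.2]), (48, [118.7, 2.4, 115.9])]
scene roll tool x [-45.7  -7.1  43.3] y [-17.1 -12.7  -9.4   3.3  10. ] zmin 208.41305150325024
```

```bash
python3 -m jog '[[0,-0.002,-0.005,0,0,0,1],[0,-0.004,-0.01,0,0,0,1],[0,-0.004,-0.015,0,0,0,1],[0,-0.004,-0.02,0,0,0,1],[0,-0.004,-0.025,0,0,0,1],[0,-0.004,-0.025,0,0,0,1],[0,-0.004,-0.025,0,0,0,1],[0,-0.004,-0.025,0,0,0,1],[0,-0.004,-0.025,0,0,0,1],[0,-0.004,-0.025,0,0,0,1]]' && cat > m.py <<'E'
from h import *
import sys
s=r.sense();print(s['eef_pos'],s['tcp_rot'],s['contact_force'])
n="wrist";p,d=imaging.snapshot(n); cv2.imwrite(f"pics/{n}{sys.argv[1]}.png",p[:,:,::-1])
W=wcloud(d,s['eef_pos'],s['tcp_rot']);R=Ro.from_rotvec(s['tcp_rot']).as_matrix();T=(W-s['eef_pos'])@R;Z=W[...,2]
for row in range(60,181,15):
    lo=[c for c in range(250,400) if Z[row,c]<155]; g=[c for c in range(200,440) if 160<Z[row,c]<180]
    if lo: print(row,lo[0],lo[-1],'edges',T[row,lo[0]-1].round(1),T[row,lo[-1]+1].round(1))
    elif g: print(row,'top',T[row,g[0]].round(1),T[row,g[-1]].round(1))
zr=s['eef_pos'][2]+11
for row in (190,205,220):
    u=[c for c in range(270,370) if abs(Z[row,c]-zr)<8]
    if u: print('roll',row,T[row,u[0]].round(1),T[row,u[-1]].round(1))
m=(abs(Z-zr)<4)&(abs(T[...,1])<16)&(abs(T[...,0])<60); print('roll far x',np.nanmax(T[m][:,0]),'z',np.median(Z[m]))
m=(abs(Z-170)<6)&(abs(T[...,1])<8); print('hole far x',np.nanmin(T[m][:,0]))
E
python3 m.py 6
```

```text
time_s: 9.68
eef_pos: [577.5, -232.7, 259.7]
tcp_rot: [2.77, -1.483, 0.001]
contact_force: [-1.0, 1.0, -0.8]
finger_gap: 0.278
[ 577.50649719 -232.70211008  259.73065405] [ 2.76973339e+00 -1.48252951e+00  1.18769508e-03] [-1.01430384  0.99718694 -0.77207419]
60 top [107.5 -64.8  91.1] [107.9  63.3  92.6]
75 top [ 97.  -66.2  93.4] [96.8 62.2 91.5]
90 top [ 86.3 -66.3  93.6] [86.1 62.4 92.2]
105 top [ 75.4 -65.2  92. ] [75.5 62.1 90.7]
120 top [ 64.8 -64.4  90.9] [65.  62.9 92.4]
135 297 342 edges [ 52.5 -18.5 102.2] [ 52.4  15.2 103.9]
150 298 342 edges [ 41.6 -17.9 102.7] [ 41.6  15.2 102.1]
165 298 342 edges [ 30.6 -18.  102.2] [ 30.7  15.4 101.9]
180 top [ 22.  -65.1  91.5] [21.9 62.8 92.6]
roll 190 [ 39.1 -12.5  -9.9] [38.8 10.7 -8.5]
roll 205 [ 32.7 -12.9  -7.6] [32.1 11.6 -5.5]
roll 220 [ 26.9 -12.6  -8.2] [27.  11.1 -8.5]
roll far x 42.556474311827294 z 271.2235783232107
hole far x 59.86236848701093
```

View pics/wrist6.png

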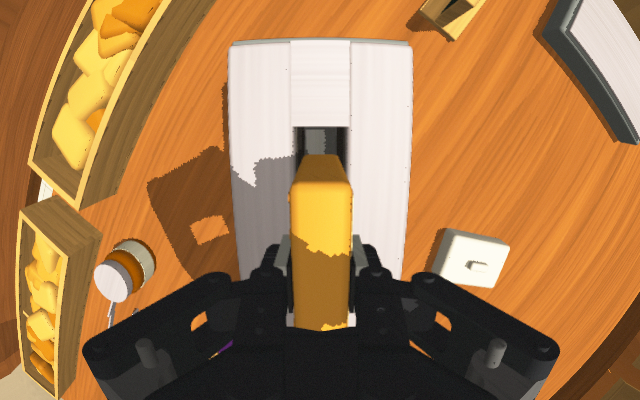

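```bash
python3 -m jog '[[0,0,-0.006,0,0,0,1],[0,0,-0.012,0,0,0,1],[0,0,-0.018,0,0,0,1],[0,0,-0.024,0,0,0,1],[0,0,-0.03,0,0,0,1],[0,0,-0.036,0,0,0,1],[0,0,-0.042,0,0,0,1],[0,0,-0.047,0,0,0,1],[0,0,-0.052,0,0,0,1],[0,0,-0.052,0,0,0,1]]' && python3 m.py 7
```

```text
time_s: 10.57
eef_pos: [576.8, -232.3, 205.8]
tcp_rot: [-2.77, 1.482, 0.003]
contact_force: [-0.7, 0.3, 0.1]
finger_gap: 0.277
[ 576.81978054 -232.27992301  205.84989154] [-2.7696452   1.48247123  0.00327573] [-0.73397655  0.30309756  0.05026232]
60 top [ 98.2 -64.   36.4] [98.1 60.6 36. ]
75 top [ 90.3 -64.5  37.9] [90.2 61.2 37.5]
90 top [ 82.  -64.1  37. ] [82.1 61.1 37.1]
105 top [ 74.  -64.   36.3] [74.1 61.4 37.7]
120 top [ 66.  -64.7  37.5] [66.  61.8 38. ]
135 290 349 edges [ 55.7 -18.2  50.1] [55.8 15.  48.5]
150 290 348 edges [ 47.5 -18.2  48.5] [47.3 14.8 50.7]
165 290 348 edges [ 39.3 -18.3  48. ] [39.2 14.7 48.4]
180 290 292 edges [ 30.6 -18.5  48.8] [ 41.  -11.8  -1. ]
roll 190 [ 38.6 -12.7  -7.8] [38.9 10.7 -8.9]
roll 205 [ 32.9 -12.9  -8. ] [32.1 11.6 -5.3]
roll 220 [ 26.9 -12.6  -8.3] [26.7 11.2 -7.5]
roll far x 42.513428967510094 z 217.32874197798768
hole far x 41.86714571312781
```

View pics/wrist7.png

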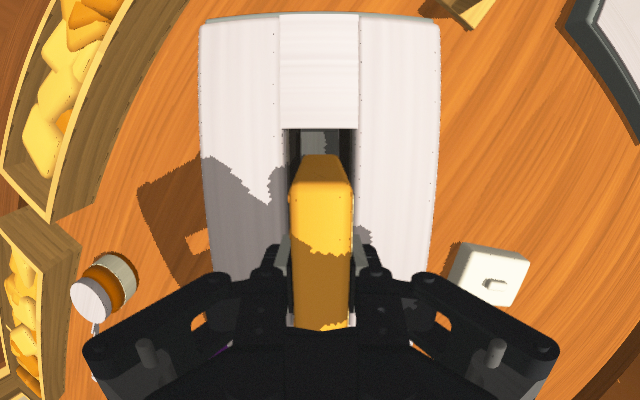

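The roll is in the mouth and within 1 mm of centre across the slot. I'll creep down to the lift.

```bash
python3 -m jog '[[0,0,-0.0005,0,0,0,1],[0,0,-0.001,0,0,0,1],[0,0,-0.0015,0,0,0,1],[0,0,-0.002,0,0,0,1],[0,0,-0.0025,0,0,0,1],[0,0,-0.003,0,0,0,1],[0,0,-0.003,0,0,0,1],[0,0,-0.003,0,0,0,1],[0,0,-0.003,0,0,0,1],[0,0,-0.003,0,0,0,1]]'
```

```text
time_s: 11.45
eef_pos: [577.4, -232.6, 204.4]
tcp_rot: [-2.77, 1.483, -0.0]
contact_force: [0.6, 0.3, -0.4]
finger_gap: 0.277
```

```bash
python3 -m jog '[[0,0,-0.0003,0,0,0,1],[0,0,-0.0006,0,0,0,1],[0,0,-0.0009,0,0,0,1],[0,0,-0.0012,0,0,0,1],[0,0,-0.0015,0,0,0,1],[0,0,-0.0018,0,0,0,1],[0,0,-0.002,0,0,0,1],[0,0,-0.002,0,0,0,1],[0,0,-0.002,0,0,0,1],[0,0,-0.002,0,0,0,1]]'
```

```text
time_s: 12.28
eef_pos: [577.5, -232.7, 202.7]
tcp_rot: [2.77, -1.483, 0.001]
contact_force: [-1.6, 1.4, 2.7]
finger_gap: 0.275
```

Contact force is up about 3 N, so the roll is on the lift. I'll let go with a slow opening.

```bash
python3 -m jog '[[0,0,0,0,0,0,0.7],[0,0,0,0,0,0,0.66],[0,0,0,0,0,0,0.62],[0,0,0,0,0,0,0.58],[0,0,0,0,0,0,0.54],[0,0,0,0,0,0,0.5],[0,0,0,0,0,0,0.46],[0,0,0,0,0,0,0.45],[0,0,0,0,0,0,0.45],[0,0,0,0,0,0,0.45]]' && python3 m.py 8
```

```text
time_s: 13.12
eef_pos: [577.3, -232.6, 202.3]
tcp_rot: [-2.77, 1.483, -0.0]
contact_force: [-0.2, -0.7, 0.1]
finger_gap: 0.548
[ 577.33390141 -232.62442572  202.29317092] [-2.76971120e+00  1.48265001e+00 -2.55130284e-06] [-0.17755263 -0.74388656  0.1264201 ]
60 top [ 97.7 -62.9  33.7] [97.5 59.4 32.9]
75 top [ 89.5 -62.5  32.9] [89.5 59.3 32.7]
90 top [ 81.7 -62.7  33.4] [81.6 59.3 32.7]
105 top [ 73.8 -62.6  32.9] [73.8 59.7 33.4]
120 top [ 66.  -63.4  34.3] [66.  59.6 32.5]
135 290 350 edges [ 55.8 -17.9  47. ] [56.  15.3 45.4]
150 290 349 edges [ 47.8 -17.9  45.4] [47.9 14.9 45.4]
165 290 349 edges [ 39.8 -17.9  44.6] [39.8 14.9 44.7]
180 290 349 edges [ 31.7 -18.   43.8] [31.2 15.2 46. ]
roll 190 [ 39.  -12.6  -9.3] [39.  10.6 -9.5]
roll 205 [ 33.5 -12.6 -10.4] [33.  10.9 -8.6]
roll 220 [ 27.2 -12.6  -9. ] [26.3 11.3 -6.4]
roll far x 42.540805450464305 z 214.1419826152986
hole far x 41.520223815564144
```

View pics/wrist8.png

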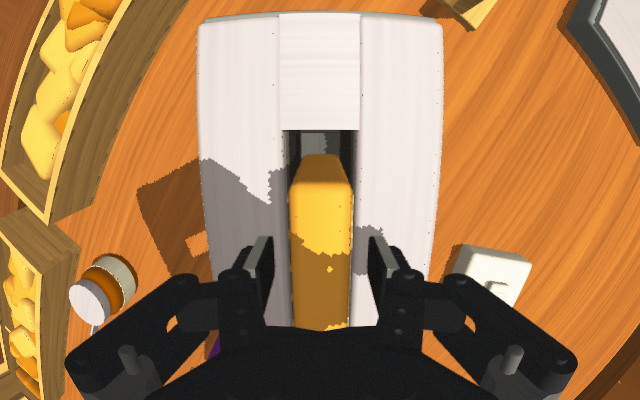

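The roll stands upright and free between the open pads, its top at z≈214 as expected. I'll go up, shut the fingers and move over the lever.

```bash
python3 -m jog '[[0,0,0.005,0,0,0,0.45],[0,0,0.015,0,0,0,0.45],[0,0,0.03,0,0,0,0.45],[0,0,0.045,0,0,0,0.45],[0,0,0.06,0,0,0,0.45],[0,0,0.075,0,0,0,0.45],[0,0,0.09,0,0,0,0.45],[0,0,0.095,0,0,0,0.45],[0,0,0.095,0,0,0,0.45],[0,0,0.095,0,0,0,0.45]]' && python3 -m jog '[[-0.01,0.015,0,0,0,0,0.6],[-0.025,0.038,0,0,0,0,0.8],[-0.04,0.061,0,0,0,0,1],[-0.055,0.084,0,0,0,0,1],[-0.07,0.107,0,0,0,0,1],[-0.08,0.123,0,0,0,0,1],[-0.087,0.1335,0,0,0,0,1],[-0.087,0.1335,0,0,0,0,1],[-0.087,0.1335,0,0,0,0,1],[-0.087,0.1335,0,0,0,0,1]]' && python3 - <<'E'
from h import *
s=r.sense();print(s['eef_pos'],s['tcp_rot'],s['contact_force'],s['finger_gap'])
for n in("wrist","scene","side"):
    s=r.sense();p,d=imaging.snapshot(n); cv2.imwrite(f"pics/{n}9.png",p[:,:,::-1]); np.savez(f"pics/{n}9.npz",d=d,p=s['eef_pos'],rv=s['tcp_rot'])
f=np.load("pics/wrist9.npz");W=wcloud(f['d'],f['p'],f['rv']);R=Ro.from_rotvec(f['rv']).as_matrix();T=(W-f['p'])@R
m=(abs(W[...,2]-158)<7)&(abs(T[...,0])<40)&(abs(T[...,1])<40);t=T[m];print('lever in tool',len(t),t.min(0),t.max(0),W[m].mean(0))
v,u=np.where(m);print(u.min(),u.max(),v.min(),v.max())
S=cloud("scene",np.load("pics/scene9.npz")['d']);Q=(S-f['p'])@R
m=(abs(S[...,2]-158)<4)&(abs(Q[...,0])<50)&(abs(Q[...,1])<50);t=Q[m];print('scene lever in tool',len(t),t.min(0),t.max(0))
E
```

```text
time_s: 14.0
eef_pos: [577.3, -232.6, 297.5]
tcp_rot: [2.77, -1.483, 0.001]
contact_force: [0.2, 0.1, -0.2]
finger_gap: 0.547
time_s: 14.83
eef_pos: [490.6, -99.7, 297.0]
tcp_rot: [2.769, -1.483, -0.0]
contact_force: [-1.0, 0.4, -0.1]
finger_gap: 0.002
[490.62819684 -99.73662819 297.02962068] [ 2.76920299e+00 -1.48309014e+00 -2.41037707e-04] [-1.01249204  0.38609421 -0.11029674] 0.0021453677610834047
lever in tool 3015 [-16.10378699 -39.62978568 132.11910562] [ 38.2102008   39.64982699 145.17398612] [ 496.23240711 -108.45426352  157.89485553]
274 369 150 210
scene lever in tool 164 [-15.01052655 -24.05798548 135.27506696] [ 37.00521477  26.20905723 142.83861693]
```

View pics/wrist9.png

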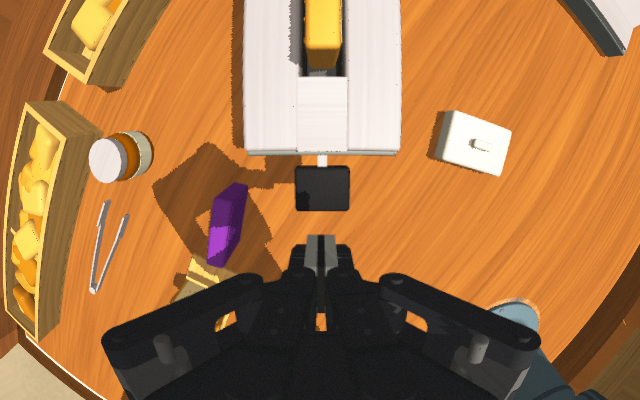

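View pics/scene9.png

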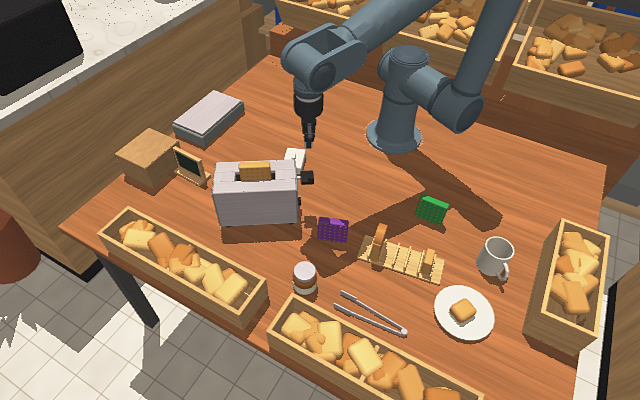

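View pics/side9.png

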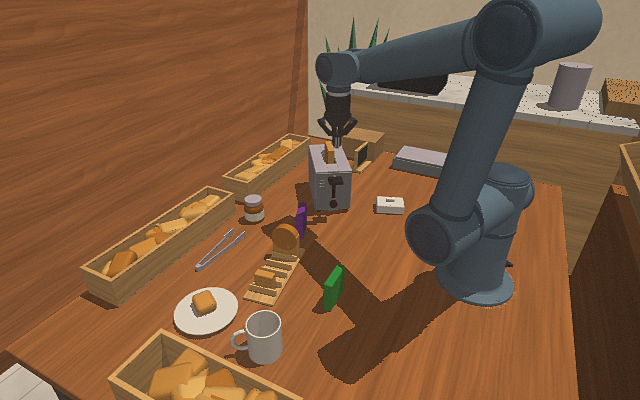

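The roll sits in the slot with its top showing at wrist px (322,35). The lever tab is under the fingers: in tool x it spans −16..24 mm, in tool y −24..26 mm. Going down to just above it.

```bash
python3 -m jog '[[0,0,-0.012,0,0,0,1],[0,0,-0.03,0,0,0,1],[0,0,-0.05,0,0,0,1],[0,0,-0.07,0,0,0,1],[0,0,-0.085,0,0,0,1],[0,0,-0.1,0,0,0,1],[0,0,-0.107,0,0,0,1],[0,0,-0.112,0,0,0,1],[0,0,-0.112,0,0,0,1],[0,0,-0.112,0,0,0,1]]' && python3 - <<'E'
from h import *
s=r.sense();print(s['eef_pos'],s['tcp_rot'],s['contact_force'])
n="side"; p,d=imaging.snapshot(n); cv2.imwrite("pics/side10.png",cv2.resize(p[100:240,260:420,::-1],None,fx=4,fy=4,interpolation=cv2.INTER_CUBIC))
E
```

```text
time_s: 15.82
eef_pos: [490.6, -99.3, 185.6]
tcp_rot: [-2.77, 1.483, -0.001]
contact_force: [-0.5, 0.2, 0.5]
finger_gap: 0.004
[490.60433369 -99.33790945 185.60486664] [-2.76964884e+00  1.48278031e+00 -8.26617170e-04] [-0.48275497  0.17928846  0.48367642]
```

View pics/side10.png

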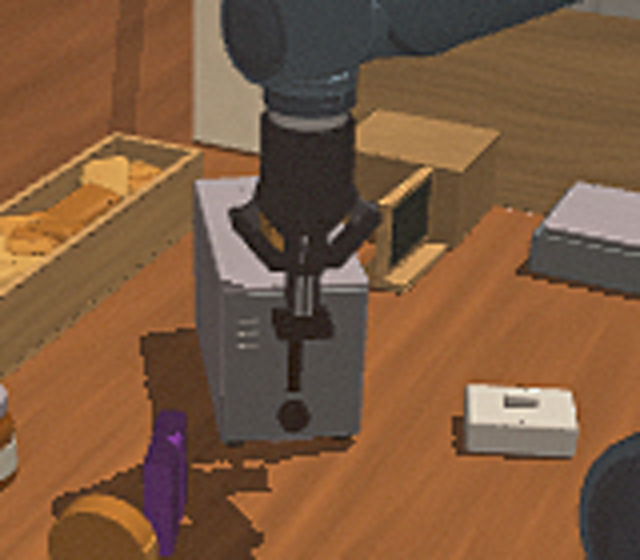

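The fingers are right over the tab (side crop px ~303,310). I'll feel for contact.

```bash
python3 -m jog '[[0,0,-0.001,0,0,0,1],[0,0,-0.002,0,0,0,1],[0,0,-0.003,0,0,0,1],[0,0,-0.004,0,0,0,1],[0,0,-0.005,0,0,0,1],[0,0,-0.006,0,0,0,1],[0,0,-0.007,0,0,0,1],[0,0,-0.007,0,0,0,1],[0,0,-0.007,0,0,0,1],[0,0,-0.007,0,0,0,1]]'
```

```text
time_s: 16.7
eef_pos: [490.4, -99.1, 179.0]
tcp_rot: [2.77, -1.482, -0.0]
contact_force: [-3.3, 1.6, 4.6]
finger_gap: -0.001
```

```bash
python3 -m jog '[[0,0,-0.002,0,0,0,1],[0,0,-0.004,0,0,0,1],[0,0,-0.006,0,0,0,1],[0,0,-0.008,0,0,0,1],[0,0,-0.010,0,0,0,1],[0,0,-0.012,0,0,0,1],[0,0,-0.014,0,0,0,1],[0,0,-0.016,0,0,0,1],[0,0,-0.018,0,0,0,1],[0,0,-0.02,0,0,0,1]]' && python3 -m jog '[[0,0,-0.002,0,0,0,1],[0,0,-0.004,0,0,0,1],[0,0,-0.006,0,0,0,1],[0,0,-0.008,0,0,0,1],[0,0,-0.010,0,0,0,1],[0,0,-0.012,0,0,0,1],[0,0,-0.013,0,0,0,1],[0,0,-0.0135,0,0,0,1],[0,0,-0.014,0,0,0,1],[0,0,-0.014,0,0,0,1]]' && python3 - <<'E'
from h import *
s=r.sense();print(s['eef_pos'],s['tcp_rot'],s['contact_force'])
n="side"; p,d=imaging.snapshot(n); cv2.imwrite("pics/side11.png",cv2.resize(p[100:240,260:420,::-1],None,fx=4,fy=4,interpolation=cv2.INTER_CUBIC))
n="scene"; p,d=imaging.snapshot(n); cv2.imwrite("pics/scene11.png",cv2.resize(p[110:260,190:350,::-1],None,fx=4,fy=4,interpolation=cv2.INTER_CUBIC))
W=cloud(n,d);np.save("pics/scene11W.npy",W)
a=np.array([.554,-.832]);rel=W[...,:2]-np.array([579,-232.3]);X=rel@a;Y=rel@np.array([.832,.554])
m=(abs(X)<50)&(abs(Y)<14)&(W[...,2]>173)&(W[...,2]<200);print('roll top',m.sum(),np.median(W[m][:,2]),np.percentile(W[m][:,2],[5,95]),X[m].min(),X[m].max(),Y[m].min(),Y[m].max())
m=(X>-178)&(X<-132)&(abs(Y)<26)&(W[...,2]>95)&(W[...,2]<165)
h,e=np.histogram(W[m][:,2],bins=range(95,166,3));print(list(zip(e,h)))
s=r.sense();print(s['eef_pos'],s['contact_force'])
E
```

```text
time_s: 17.53
eef_pos: [490.5, -99.2, 159.7]
tcp_rot: [2.77, -1.482, -0.001]
contact_force: [-4.4, 1.4, 8.2]
finger_gap: 0.001
time_s: 18.37
eef_pos: [490.5, -99.1, 145.3]
tcp_rot: [2.77, -1.482, -0.0]
contact_force: [-3.6, 1.8, 7.8]
finger_gap: -0.001
[490.51289243 -99.14336895 145.30264014] [ 2.76982063e+00 -1.48226837e+00 -2.23249466e-04] [-3.62116246  1.81561569  7.8047369 ]
roll top 215 179.9349617379795 [174.99272791 183.15353079] -46.255606075398155 41.91192135731122 -13.908750190048773 12.267143974448677
[(np.int64(95), np.int64(0)), (np.int64(98), np.int64(0)), (np.int64(101), np.int64(0)), (np.int64(104), np.int64(0)), (np.int64(107), np.int64(0)), (np.int64(110), np.int64(1)), (np.int64(113), np.int64(9)), (np.int64(116), np.int64(7)), (np.int64(119), np.int64(32)), (np.int64(122), np.int64(52)), (np.int64(125), np.int64(24)), (np.int64(128), np.int64(2)), (np.int64(131), np.int64(2)), (np.int64(134), np.int64(4)), (np.int64(137), np.int64(7)), (np.int64(140), np.int64(3)), (np.int64(143), np.int64(5)), (np.int64(146), np.int64(4)), (np.int64(149), np.int64(3)), (np.int64(152), np.int64(0)), (np.int64(155), np.int64(0)), (np.int64(158), np.int64(0)), (np.int64(161), np.int64(0))]
[490.49965982 -99.14390782 145.32026959] [-3.02997876  1.37853998  8.21233263]
```

View pics/side11.png

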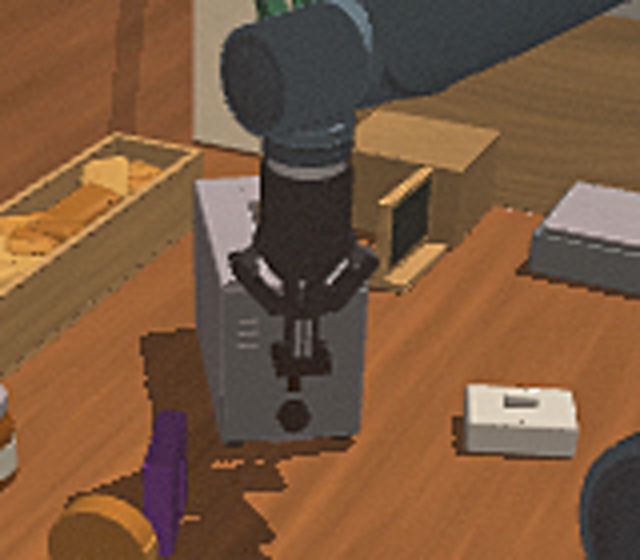

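View pics/scene11.png

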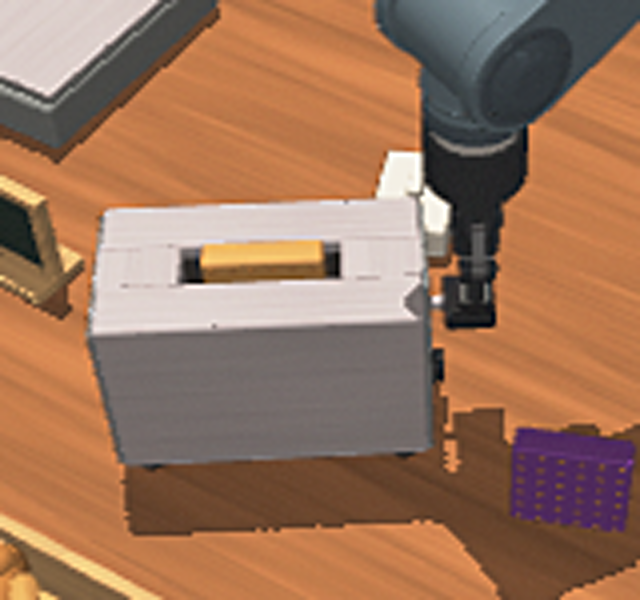

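Lever top is at z≈123 and the roll's top at z≈181, so the lever is about 34–35 mm down. I'll centre it with 1.5 mm more and settle.

```bash
python3 -m jog '[[0,0,-0.0005,0,0,0,1],[0,0,-0.001,0,0,0,1],[0,0,-0.0015,0,0,0,1],[0,0,-0.0015,0,0,0,1],[0,0,-0.0015,0,0,0,1],[0,0,-0.0015,0,0,0,1],[0,0,-0.0015,0,0,0,1],[0,0,-0.0015,0,0,0,1],[0,0,-0.0015,0,0,0,1],[0,0,-0.0015,0,0,0,1]]' && python3 - <<'E'
from h import *
n="scene"; p,d=imaging.snapshot(n); W=cloud(n,d)
cv2.imwrite("pics/scene12.png",p[:,:,::-1])
a=np.array([.554,-.832]);rel=W[...,:2]-np.array([579,-232.3]);X=rel@a;Y=rel@np.array([.832,.554])
m=(abs(X)<40)&(abs(Y)<14)&(W[...,2]>175)&(W[...,2]<200);print('roll top',np.median(W[m][:,2]))
m=(X>-178)&(X<-132)&(abs(Y)<26)&(W[...,2]>118)&(W[...,2]<128);print('lever',np.median(W[m][:,2]),m.sum())
m=(abs(X)<110)&(abs(Y)>25)&(abs(Y)<55)&(abs(W[...,2]-170)<6);print('toaster top',np.median(W[m][:,2]))
for i in range(4):
    imaging.snapshot("side"); s=r.sense();print(s['time_s'],s['eef_pos'],s['contact_force'])
E
```

```text
time_s: 19.3
eef_pos: [490.5, -99.1, 143.9]
tcp_rot: [2.77, -1.482, -0.0]
contact_force: [-4.9, 2.1, 8.7]
finger_gap: 0.0
roll top 179.38349892602378
lever 122.15518155188965 105
toaster top 170.8354299594847
19.4 [490.52360994 -99.13318549 143.88223578] [-3.54093556  1.72717721  8.27912982]
19.45 [490.52469694 -99.15103479 143.88418569] [-2.73228807  2.14187209  8.37291683]
19.5 [490.5134347  -99.1304001  143.85687799] [-4.20891707  1.93409139  8.10196551]
19.55 [490.52310862 -99.14336445 143.88592308] [-3.657643    0.9259594   7.73722145]
```

View pics/scene12.png

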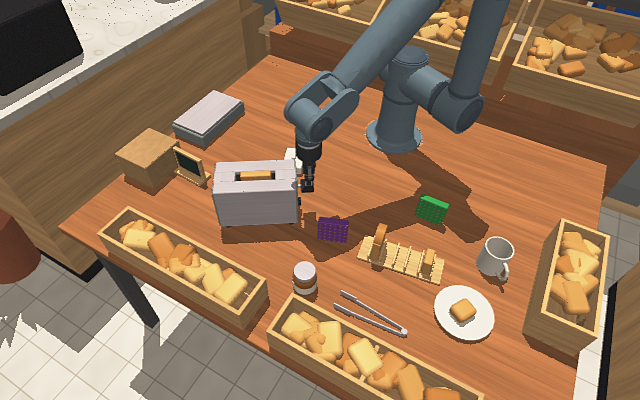

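All steady: the lever is about 36 mm down, the roll is down in the slot and nothing else has moved. Handing in.

```bash
python3 -c "
from rig import r
print(r.job_done()); s=r.sense(); print(s['time_s'],s['eef_pos'],s['contact_force'])"
```

```text
the job is handed in; nothing more can be done
None
the job is handed in; nothing more can be done
```

I took the 90 mm roll half from the middle place in the rack and stood it on the toaster's lift, about 1 mm off centre across the slot. I let go, then pressed the lever with the shut fingers to the third click and handed in at about 19.6 s while holding it there.

- **Lever:** the last checks put its top at z ≈ 122 mm, about 36 mm down. The push was steady at about 8 N upward, with 3–5 N sideways in the readings.
- **Roll:** its top was at z ≈ 179–181 mm, so it had gone down about 35 mm with the lever and stood inside the slot.
- **Everything else:** nothing else showed any visible movement in the last scene picture; I judged this by eye and did not measure it.
- **Disagreements:** the cameras differed by 2–4 mm on roll and slot positions. I resolved this by measuring the roll against the slot in the wrist picture. The detector also marked the green and purple look-alikes as the roll, and I ignored those.

No check failed. Handing in gave no verdict, and the state could not be read afterwards.

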